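# Set the throttle stop and hold the lever on it

### The arm

A 6-joint arm with a two-finger parallel gripper is mounted at the origin on the work surface. World frame = base frame: x ahead of the robot, y to its left, z up, the work surface at z = 0. Lengths are in m, angles in rad, forces in N, time in s.
With the tool pointing down it reaches from about 0.35 to 0.85 m from the base axis. Payload 8.1 kg.
Tool frame: the origin (TCP) lies midway between the tips of the shut fingers; the grasp point (between the pads) lies 19 mm behind it (robot.grip_depth is the distance from the TCP to the grasp point, in m); z points along the fingers, y is the line along which they close (so a half turn about z gives the same grasp; the last joint's range is limited). The gripper opens to 85 mm and grips with 20 to 120 N. Pads are 22 mm wide; open, the fingers measure 114 mm over their backs; the gripper's body (76 mm by 85 mm) begins 54 mm behind the grasp point. The pads swing forward as they close: fully open they stand 13 mm farther back than shut.
Start: joints at [-1.19, 0.13, 1.488, -0, 1.523, -0.085], TCP at [0.27, -0.536, 0.231] pointing down, gripper open.
Joint ranges: [-2.96, 2.96], [-0.89, 2.26], [0.02, 2.5], [-1.34, 4.48], [0, 2.73], [-2.66, 2.66]. Speed limits (rad/s): [2.39, 2.39, 2.79, 3.14, 3.14, 3.14].

### API

Orientations are given as a unit quaternion [w, x, y, z].
In Python, from bench import robot gives the robot as it stands.
- The arm moves only by the shell command python3 -m pendant 'ROWS'. ROWS is JSON, a list of rows, each a list of 3 entries, a list of its own where there are three numbers: the turn, a rotation vector about the tool's x, y, z in units of 60 degrees (1.0 is 60 degrees), then the shift along the tool's x, y, z in units of 25 cm (1.0 is 25 cm), then the finger opening in mm, from 0 to 85.4. A call has 1 to 12 rows; each row shifts and turns the commanded pose from where the row before left it, along the tool's axes as they then stand; what a row does not reach is not made up. A row lasts 1/12 s, in which the tool goes at most 41.7 mm and 7.16 degrees, less where a joint would pass 70% of its speed; a pose out of reach is approached as far as the arm can. A call with a number of a shift or a turn outside -1 to 1 is refused whole. A call with a gripper value outside its range is refused whole. The fingers move at their own pace and stop on an object; the grip force is fixed at half the most. Time passes only in rows, so rows that do not move let the fingers close. It gives the time, the measured TCP pose, the force, the opening and the grip force at its end, in the units of the state.
- robot.observe(): the state, without advancing time (a new reading comes with each control period).
- robot.capture(name): name is "scene" or "top" or "wrist"; returns the picture (384x512x3 uint8, red, green, blue); there is no depth.
- robot.calibration(name): a dict with "fx", "fy", "cx", "cy" (pixels), "k1" (the pictures are not rectified: a ray, as slopes to the right and down, at radius r is drawn at 1 + k1 r^2 times it, then the intrinsics apply), "extrinsics" (4x4, takes a point from world to camera coordinates). Camera axes: x right, y up, looking along -z (the intrinsics and any distortion apply to the point x, -y, -z); pixel columns grow to the right and rows downward; lengths in m; the calibration is good to about 2 mm. A picture is of the moment at which its call begins: read the wrist's pose just before it. calibration takes no time and is no camera call; for the wrist camera it gives the pose at the moment of the call.
- robot.hand_in(): hands the job in; it is judged then, once.
Trained networks look in the newest picture that a camera, given by its name, has taken for a name from the list of things; names that differ only in an ending like _2 or _b are one class to them, and where a whole thing is asked for, a point or a joint stands for the part that bears it (a point fixed in the world has none). Each returns a list of dicts, best first, with "confidence" (0 to 1); they miss things now and then, are a little off and sometimes report something else, mostly with a low value. They report only what shows in the picture. A call takes as long as a camera call.
- robot.silhouettes(camera, target): "region" (384x512 bool, what is visible of it) and "bbox" ([left, top, right, bottom] in pixels, round what is visible of it).
The state is a dict: "time_s": time; "joint_positions": joint angles; "joint_vel": joint speeds; "effort": joint torques, N m; "position": TCP position; "ee_rot": TCP orientation; "wrist_force": force on the tool from outside, world axes, zero at the start; "ft_torque": the same for the moment, N m; "opening": opening from 0.0 (shut) to 1.0 (fully open); "grip_force": force on a finger pad.
Only numpy, scipy, OpenCV 4.12 (cv2) and the standard library are available. Lean on these libraries where they do the work, as an engineer would, in place of code of your own. Each camera call takes 0.05 s, during which the arm holds its last target. There are 200 camera calls.

### The job

I am about to adjust the carburettor linkage and need the throttle held at its working setting: on the throttle rig, slide the stop block along its slot, back towards the lever, until the face that the lever meets lies on the long mark of the scale, and screw its clamp knob fully tight (clockwise). Then swing the throttle lever forward against its spring until it rests firmly on the clamped stop, and finish while still holding it there, without letting go. Leave the loose parts and tools on the bench where they are.

Things in the scene. Friction and masses are not known exactly. Their poses are not given: they have to be found in the camera images.
- rig: Throttle rig, bolted down. Dark steel base plate 110 mm (x) by 360 mm (y -115 to 245). Grey housing with a flat steel top plate, 90 by 225 mm (y -110 to 115), 125 mm above the bench; a 12 mm slot runs in it along y at x = 0. Carburettor on the base at y 150 to 215, below 105 mm. Origin: on the bench straight below the lever's pivot; x, y along the base plate, z up.
- lever_pivot (a point): Pivot of the throttle lever, inside the housing: rig x = 0, y = 0, 70 mm above the bench. The lever turns about the rig's x axis here, in the plane of the slot.
- long_mark (a point): Where the long mark of the scale crosses the middle of the slot, on the surface of the top plate (rig x = 0, y = 12 mm, z = 125 mm). The scale is engraved both sides of the slot: short lines every 10 mm and this one line, longer and thicker.
- stop_face (a point): On the stop block: middle of the top edge of the face that the lever meets (the block's -y face in the rig's axes), 22 mm above the top plate. The block is dark steel, 30 mm (x) by 32 mm (y) by 22 mm high, straddles the slot and carries the clamp knob. Axes as the rig's.
- stop (a joint): Slide of the stop block along the slot (m): 0 with its lever-side face on the long mark, growing along the rig's +y, away from the lever; limits -0.035 and 0.048. With the knob slack about 1.5 N moves it (push it, or draw it along by the knob); clamped tight it holds about 80 N.
- knob_grip (a point): Middle of the black wing of the clamp knob, on the knob's vertical axis, 46 mm above the top plate and 18 mm along +y from the stop's face. The wing is a bar 46 mm long, 13 mm thick, 22 mm high (35 to 57 mm above the plate), free all round. At knob angle q its length lies 0.65 - q rad anticlockwise (from above) from the rig's x axis.
- clamp_knob (a joint): Turn of the clamp knob (rad), growing clockwise seen from above: 0 fully slack, begins to bite at about 0.5, end stop at 1.35; tight means above 1.1. Takes about 0.12 N m, up to about 0.25 N m while tightening; stays where it is left.
- lever_grip (a point): Middle of the throttle lever's green plastic grip, 168 mm from the pivot. The grip is a rounded paddle 18 mm thick (rig x), 26 mm wide (in the swing), 62 mm long along the lever; below it a flat steel blade 6 mm (x) by 14 mm goes down through the slot to the pivot.
- throttle (a joint): Swing of the throttle lever (rad): 0 at rest, leaning 0.50 back from upright towards the rig's -y; grows as the grip swings to +y; upright at 0.50, end stop 1.0. With the stop on the long mark the lever meets it at about 0.565. A spring pulls it back to 0: about 5.4 N at the grip at rest, 10.5 N at 0.565.
- chaser: Spark plug thread chaser, lying loose on the bench near the rig: steel hexagon 21 mm across with a 14 mm threaded nose, 94 mm long, 21 mm high. Bystander.
- insulator: White ceramic spark plug insulator standing on end, 22 mm across, 60 mm high. Origin under its centre. Bystander.
- jet_holder: Brass jet holder standing on its 16 mm hexagon, 40 mm high. Origin under its centre. Bystander.
- spanner: Steel spanner 150 mm long lying on the bench. Bystander.
- screwdriver: Screwdriver lying on the bench. Bystander.
- float_bowl: Empty aluminium float bowl, 54 mm across, 34 mm high, open upwards. Bystander.
- gasket_box: Small cardboard gasket box 85 by 60 by 28 mm. Bystander.

How it is judged:
By the outcome, as a careful person would: the job done as asked, in the order asked, and still so for the second after the job is handed in, while the arm keeps its last pose, push and grip.
It also fails if it takes over 54 s, if anything falls off the work surface, if the arm or the gripper's body presses on something with over 40 N, if the wrist force passes 120 N, or if a joint passes its speed limit or range.

## Working session

There is one attempt and no reset: what is moved stays moved. The work goes in short steps, Python scripts to look and compute and a shell command to move; the robot and the scene stay as the last step left them, time stands still between calls to the robot, and variables do not carry over. Pictures are saved under pics/ and viewed, at most 12 in all, crops included, and the job is handed in when it is done.

```bash
mkdir -p pics; ls
python3 - <<'E'
from bench import robot
import cv2,numpy as np
for n in("scene","top"):
    cv2.imwrite(f"pics/{n}0.png",robot.capture(n)[:,:,::-1])
    c=robot.calibration(n);print(n,{k:c[k] for k in("fx","fy","cx","cy","k1")});print(np.round(c["extrinsics"],4).tolist())
    for t in("rig","stop_face","knob_grip","lever_grip"):
        for d in robot.silhouettes(n,t)[:2]:
            ys,xs=np.nonzero(d["region"]);print(n,t,round(d["confidence"],2),d["bbox"],xs.mean().round(1),ys.mean().round(1))
o=robot.observe();print(o)
E
```

```text
pics
scene {'fx': 479.8338717722056, 'fy': 479.8338717722056, 'cx': 253.60227274455823, 'cy': 189.0858163704296, 'k1': -0.025610782881884217}
[[-0.589, 0.8079, -0.0202, 0.3178], [-0.5535, -0.3851, 0.7385, 0.2], [0.5888, 0.4461, 0.674, -1.7545], [0.0, 0.0, 0.0, 1.0]]
scene rig 0.65 [179.6, 154.9, 305.3, 260.3] 234.5 214.1
scene rig 0.42 [381.7, 222.3, 420.6, 278.9] 397.3 242.7
scene stop_face 0.74 [231.8, 179.6, 243.0, 200.6] 236.1 192.1
scene lever_grip 0.6 [179.4, 154.4, 265.5, 230.2] 199.1 177.7
top {'fx': 449.614787521527, 'fy': 449.614787521527, 'cx': 253.51384601318708, 'cy': 192.58136973836633, 'k1': 0.04064899787252806}
[[-0.0145, -0.9999, 0.0014, 0.0013], [0.9801, -0.0139, 0.1979, -0.5441], [-0.1979, 0.0042, 0.9802, -1.3542], [0.0, 0.0, 0.0, 1.0]]
top rig 0.65 [198.6, 149.1, 314.3, 213.9] 257.6 180.6
top rig 0.45 [255.2, 165.4, 263.2, 179.6] 258.1 172.8
top stop_face 0.68 [250.9, 165.3, 265.5, 179.4] 257.9 172.9
top knob_grip 0.61 [251.7, 165.8, 264.6, 178.6] 257.8 171.5
top lever_grip 0.74 [270.7, 200.9, 296.6, 220.1] 284.4 209.4
top lever_grip 0.54 [234.3, 149.5, 312.7, 171.2] 291.4 158.8
{'time_s': 0.5, 'joint_positions': array([-1.19038122e+00,  1.30433917e-01,  1.48823913e+00,  4.07489368e-05,
        1.52300264e+00, -8.54005032e-02]), 'joint_vel': array([ 5.17501006e-05, -8.70054621e-04, -5.88799514e-04, -4.42429858e-05,
        1.31398356e-03, -3.52498900e-04]), 'effort': array([-7.35554704e-05, -5.68715286e+01, -5.00356758e+01, -9.77901732e-05,
        2.99126790e-03,  6.72138322e-05]), 'position': array([ 0.26951809, -0.53604193,  0.23125043]), 'ee_rot': array([-4.40565869e-05,  9.72999590e-01,  2.30806838e-01,  1.40283763e-05]), 'wrist_force': array([-0.25713378,  0.39062285,  0.31218091]), 'ft_torque': array([-0.05117147,  0.06505414, -0.02017671]), 'grip_force': 0.0, 'opening': 0.9998015135499753}
```

Run:
```python
import cv2,numpy as np
a=cv2.imread("pics/top0.png")[130:250,170:340];b=cv2.imread("pics/scene0.png")[130:290,150:320]
cv2.imwrite("pics/c1.png",cv2.resize(a,None,fx=4.5,fy=4.5,interpolation=cv2.INTER_CUBIC))
cv2.imwrite("pics/c2.png",cv2.resize(b,None,fx=3.7,fy=3.7,interpolation=cv2.INTER_CUBIC))
```

```text
(no output)
```

View pics/c1.png

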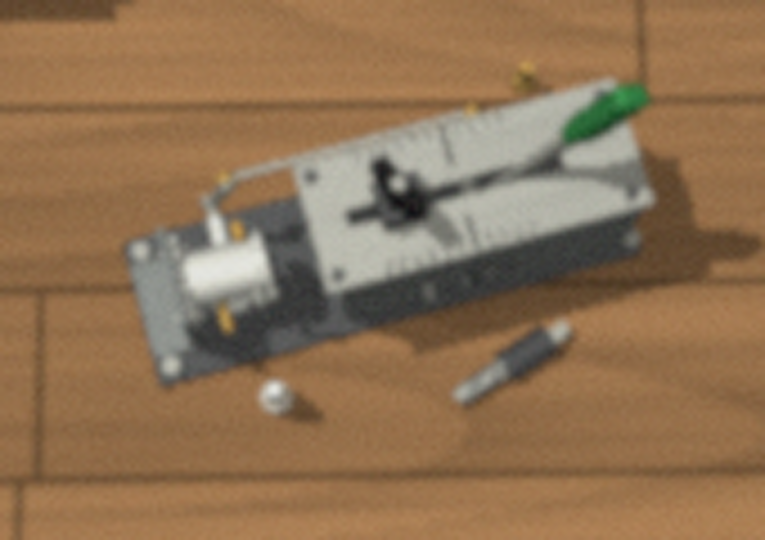

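View pics/c2.png

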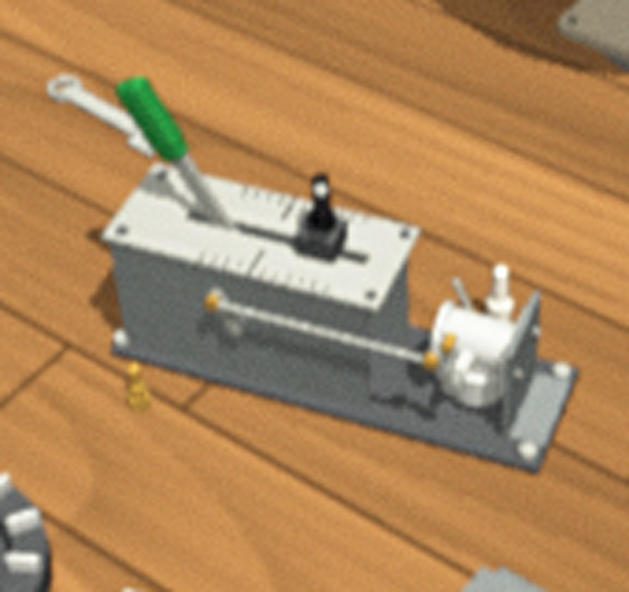

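The top crop shows the top plate corners at about (295,172), (613,80), (655,203) and (332,297). The long mark runs from (448,140) to (472,232), the block and knob are at about (400,190), and the green grip is at (605,110). The scene crop shows the same parts, with plate corners at (103,238), (160,168), (418,232) and (378,308). Next I fit the rig pose from both.

```bash
cat > h.py <<'E'
from bench import robot
import numpy as np
from scipy.optimize import least_squares
from scipy.spatial.transform import Rotation as R
def proj(c,P):
    E=np.array(c["extrinsics"]);q=np.atleast_2d(P)@E[:3,:3].T+E[:3,3]
    s=np.c_[q[:,0]/-q[:,2],-q[:,1]/-q[:,2]];s=s*(1+c["k1"]*(s**2).sum(1,keepdims=True))
    return s*[c["fx"],c["fy"]]+[c["cx"],c["cy"]]
def ray(c,px,z):
    "world point at height z on pixel px"
    return least_squares(lambda v:(proj(c,[v[0],v[1],z])-px).ravel(),[.55,0]).x
def w(p,P):
    P=np.atleast_2d(P);c,s=np.cos(p[2]),np.sin(p[2])
    return np.c_[p[0]+c*P[:,0]-s*P[:,1],p[1]+s*P[:,0]+c*P[:,1],P[:,2]]
E
python3 - <<'E'
from h import *
K=np.array([[45,115,125],[45,-110,125],[-45,-110,125],[-45,115,125]])/1e3
t=np.array([[295,172],[613,80],[655,203],[332,297]])/4.5+[170,130]
s=np.array([[378,308],[103,238],[160,168],[418,232]])/3.7+[150,130]
ct,cs=robot.calibration("top"),robot.calibration("scene")
ft=lambda p:(proj(ct,w(p,K))-t).ravel(); fs=lambda p:(proj(cs,w(p,K))-s).ravel()
for f in(ft,fs,lambda p:np.r_[ft(p),fs(p)]):
    r=least_squares(f,[.55,0,.27]);print(r.x.round(4),r.fun.round(1))
p=r.x
print("mark",proj(ct,w(p,[[0,.012,.125]])),"seen",np.array([460,187])/4.5+[170,130])
for y in (.012,.03,.04,.05,.06): print(y,"knob",proj(ct,w(p,[[0,y+.018,.125+.057]])),proj(cs,w(p,[[0,y+.018,.182]])),"grip",)
a=.5;print("grip",proj(ct,w(p,[[0,-.168*np.sin(a),.07+.168*np.cos(a)]])),proj(cs,w(p,[[0,-.168*np.sin(a),.07+.168*np.cos(a)]])))
E
```

```text
[ 0.5936 -0.0753  0.2756] [-0.3 -0.1  0.3 -0.3  0.2  0.1 -0.1  0.3]
[ 0.5983 -0.071   0.2568] [ 0.   0.7 -0.  -0.1 -1.  -0.8  0.9 -0.2]
[ 0.5953 -0.0738  0.2674] [-0.8 -1.  -0.  -0.5 -0.3 -0.1 -0.8 -0.5  0.2 -0.6 -0.  -0.8 -1.3 -1.5
  0.7 -1.5]
mark [[271.85966955 171.95593661]] seen [272.22222222 171.55555556]
0.012 knob [[266.67793867 168.82797776]] [[228.59842044 179.32488064]] grip
0.03 knob [[260.66670852 170.51775282]] [[234.70768265 180.78217331]] grip
0.04 knob [[257.32328766 171.45746259]] [[238.12205794 181.59664691]] grip
0.05 knob [[253.97705188 172.39786618]] [[241.55104499 182.41461651]] grip
0.06 knob [[250.62794882 173.33897804]] [[244.99470915 183.23609784]] grip
grip [[304.80906682 155.05686263]] [[190.71436284 160.72150346]]
```

```bash
cat >> h.py <<'E'
def go(pos,yaw=None):
    "units needed: shift in present tool axes, then turn about tool z so tool x is at world yaw"
    o=robot.observe();r=R.from_quat(o["ee_rot"],scalar_first=True);d=r.inv().apply(np.array(pos)-o["position"])
    x=r.apply([1,0,0]);a=np.arctan2(x[1],x[0]);print("t",o["time_s"],"pos",o["position"].round(4),"toolz",r.apply([0,0,1]).round(3),"yaw",a.round(3),"j",o["joint_positions"].round(2))
    print("shift",(d/.25).round(3),"turn z",None if yaw is None else ((a-yaw)/np.pi*3).round(3),"F",o["wrist_force"].round(1))
E
python3 -c "
from h import *
go([.5805,-.0198,.29],.918)"
```

```text
t 0.5 pos [ 0.2695 -0.536   0.2313] toolz [ 0.  0. -1.] yaw 0.466 j [-1.19  0.13  1.49  0.    1.52 -0.09]
shift [ 2.039 -1.286 -0.235] turn z -0.432 F [-0.3  0.4  0.3]
```

```bash
python3 -m pendant '[[[0,0,0],[0.127,-0.08,-0.02],85],[[0,0,0],[0.127,-0.08,-0.02],85],[[0,0,0],[0.127,-0.08,-0.02],85],[[0,0,0],[0.127,-0.08,-0.02],85],[[0,0,0],[0.127,-0.08,-0.02],85],[[0,0,0],[0.127,-0.08,-0.02],85],[[0,0,0],[0.127,-0.08,-0.02],85],[[0,0,0],[0.127,-0.08,-0.02],85],[[0,0,0],[0.127,-0.08,-0.02],85],[[0,0,0],[0.127,-0.08,-0.02],85],[[0,0,0],[0.127,-0.08,-0.02],85],[[0,0,0],[0.127,-0.08,-0.02],85]]'; python3 -c "
from h import *
go([.5805,-.0198,.29],.918)"
```

```text
time_s: 1.5
position: [0.5028, -0.1488, 0.2919]
ee_rot: [0.0, 0.973, 0.231, 0.0]
wrist_force: [0.6, -0.7, -0.5]
opening: 0.995
grip_force: 0.0
t 1.5 pos [ 0.5028 -0.1488  0.2919] toolz [ 0.001 -0.    -1.   ] yaw 0.466 j [-0.39 -0.09  1.61 -0.    1.63  0.72]
shift [ 0.509 -0.321  0.008] turn z -0.432 F [ 0.6 -0.7 -0.5]
```

```bash
python3 -m pendant '[[[0,0,0],[0.127,-0.08,0],85],[[0,0,0],[0.127,-0.08,0],85],[[0,0,0],[0.127,-0.08,0],85],[[0,0,0],[0.127,-0.08,0],85],[[0,0,-0.086],[0,0,0],85],[[0,0,-0.086],[0,0,0],85],[[0,0,-0.086],[0,0,0],85],[[0,0,-0.086],[0,0,0],85],[[0,0,-0.086],[0,0,0],85],[[0,0,0],[0,0,0],85]]'
python3 - <<'E'
from h import *
import cv2
go([.5805,-.0198,.29],.918)
c=robot.calibration("wrist");im=robot.capture("wrist");cv2.imwrite("pics/w1.png",im[:,:,::-1])
print({k:c[k] for k in("fx","cx","cy","k1")},np.array(c["extrinsics"]).round(4).tolist())
p=[.5953,-.0738,.2674]
for n in("knob_grip","stop_face","lever_grip"):
    for d in robot.silhouettes("wrist",n)[:2]:
        ys,xs=np.nonzero(d["region"]);print(n,round(d["confidence"],2),np.round(d["bbox"]),xs.mean().round(1),ys.mean().round(1),ray(c,[xs.mean(),ys.mean()],.171))
print("pred mark ends",proj(c,w(p,[[-.02,.012,.125],[.02,.012,.125]])),"plate corners",proj(c,w(p,np.array([[45,115,125],[-45,115,125]])/1e3)))
E
```

```text
time_s: 2.33
position: [0.5797, -0.0219, 0.2913]
ee_rot: [0.0, 0.896, 0.444, 0.0]
wrist_force: [-0.5, -0.5, 0.6]
opening: 0.994
grip_force: 0.0
t 2.3333 pos [ 0.5797 -0.0219  0.2913] toolz [ 0. -0. -1.] yaw 0.921 j [-0.13  0.06  1.46 -0.    1.63  0.52]
shift [ 0.009 -0.003  0.005] turn z 0.002 F [-0.5 -0.5  0.6]
{'fx': 321.49646696232617, 'cx': 257.3322057125908, 'cy': 189.37056011909664, 'k1': 0.014266279971416822} [[0.7953, -0.6062, 0.0, -0.4737], [0.5729, 0.7515, -0.3271, -0.2522], [0.1983, 0.2602, 0.945, -0.547], [0.0, 0.0, 0.0, 1.0]]
knob_grip 0.97 [247. 149. 272. 207.] 259.7 176.8 [ 0.58290059 -0.02002664]
stop_face 0.84 [238. 144. 283. 207.] 260.5 172.4 [ 0.58581824 -0.01735558]
stop_face 0.18 [110.   9. 421. 310.] 257.9 146.6 [0.5975201  0.00168457]
pred mark ends [[279.36387771 204.50698131]
 [304.29193919 175.03267238]] plate corners [[235.96222323  88.88695772]
 [182.42888624 164.52559767]]
```

View pics/w1.png

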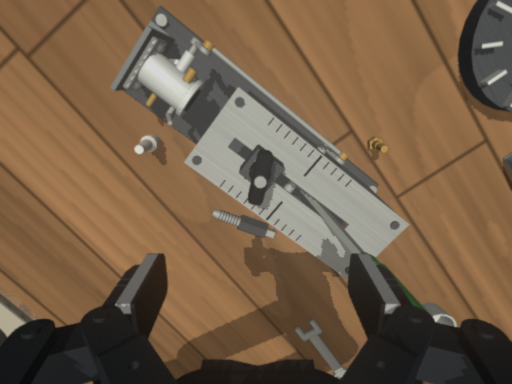

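The wrist view shows the wing near (261,176), standing nearly along the image's vertical, as the grasp needs. The plate corners are at (237,88), (184,163) and (410,226), and the long mark's two halves are near (314,165) and (273,210).

```bash
python3 - <<'E'
from h import *
c=robot.calibration("wrist")
K=np.array([[45,115,125],[-45,115,125],[45,-110,125]])/1e3
s=np.array([[237,88],[184.5,162.5],[409,226]])
r=least_squares(lambda p:(proj(c,w(p,K))-s).ravel(),[.595,-.074,.267]);p=r.x;print(p.round(4),r.fun.round(1))
for P in(p,[.5953,-.0738,.2674]):
    cc,ss=np.cos(P[2]),np.sin(P[2])
    for z,px in((.171,[259.7,176.8]),(.182,[261,175])):
        d=ray(c,px,z)-P[:2];print("knob rig",(cc*d[0]+ss*d[1]).round(4),(-ss*d[0]+cc*d[1]).round(4))
    k=np.cos(np.linspace(0,0,1))
    for y in(.055,.058,.061):
      for a in(.65,.5):
        e=[[.023*np.cos(a)*g,y+.023*np.sin(a)*g,.182] for g in(1,-1)];print(y,a,proj(c,w(P,e)).round(0).tolist())
E
python3 - <<'E'
import cv2
im=cv2.imread("pics/w1.png")[120:240,200:340];cv2.imwrite("pics/w1c.png",cv2.resize(im,None,fx=5,fy=5,interpolation=cv2.INTER_CUBIC))
E
```

```text
[ 0.5956 -0.0745  0.2487] [ 1.2 -0.  -0.9  0.6 -0.4 -0.7]
knob rig 0.001 0.0558
knob rig 0.0055 0.058
0.055 0.65 [[260.0, 155.0], [259.0, 208.0]]
0.055 0.5 [[265.0, 155.0], [255.0, 208.0]]
0.058 0.65 [[257.0, 153.0], [257.0, 206.0]]
0.058 0.5 [[262.0, 153.0], [252.0, 206.0]]
0.061 0.65 [[254.0, 150.0], [254.0, 204.0]]
0.061 0.5 [[259.0, 151.0], [250.0, 204.0]]
knob rig 0.0022 0.055
knob rig 0.0067 0.0571
0.055 0.65 [[258.0, 155.0], [258.0, 209.0]]
0.055 0.5 [[262.0, 156.0], [254.0, 208.0]]
0.058 0.65 [[255.0, 153.0], [255.0, 207.0]]
0.058 0.5 [[259.0, 153.0], [251.0, 206.0]]
0.061 0.65 [[252.0, 151.0], [253.0, 205.0]]
0.061 0.5 [[256.0, 151.0], [249.0, 204.0]]
```

View pics/w1c.png

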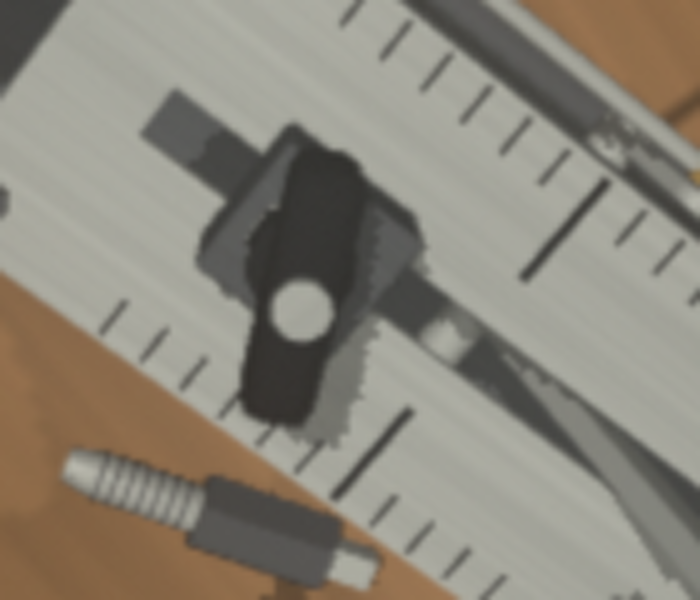

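The crop shows the wing turned about 0.15 rad clockwise from fully slack, the block clear of everything else, and its face some 25–30 mm from the long mark (crop line (605,183) to (335,495)). I'll descend and grip the wing.

```bash
python3 -m pendant '[[[0,0,0.08],[0.012,0.003,0.1],60],[[0,0,0.08],[0,0,0.12],60],[[0,0,0],[0,0,0.12],60],[[0,0,0],[0,0,0.11],60],[[0,0,0],[0,0,0.07],60],[[0,0,0],[0,0,0.033],60],[[0,0,0],[0,0,0],40],[[0,0,0],[0,0,0],0],[[0,0,0],[0,0,0],0],[[0,0,0],[0,0,0],0],[[0,0,0],[0,0,0],0],[[0,0,0],[0,0,0],0]]'; python3 -m pendant '[[[0,0,0],[0,0,0],0],[[0,0,0],[0,0,0],0],[[0,0,0],[0,0,0],0]]'
python3 - <<'E'
from h import *
o=robot.observe();go([.583,-.019,.153],.75);print(o["ft_torque"].round(2),o["opening"]*85,o["grip_force"])
E
```

```text
time_s: 3.53
position: [0.5834, -0.0202, 0.1554]
ee_rot: [0.001, 0.931, 0.366, 0.002]
wrist_force: [-0.6, 0.7, 6.2]
opening: 0.185
grip_force: 58.5
time_s: 3.78
position: [0.5834, -0.0202, 0.1555]
ee_rot: [0.001, 0.931, 0.366, 0.002]
wrist_force: [-1.3, 0.2, 5.7]
opening: 0.187
grip_force: 58.5
t 3.7833 pos [ 0.5834 -0.0202  0.1555] toolz [ 0.004 -0.    -1.   ] yaw 0.748 j [-0.12  0.13  1.63  0.    1.38  0.7 ]
shift [ 0.002 -0.005  0.01 ] turn z -0.001 F [-1.3  0.2  5.7]
[0.07 0.25 0.03] 15.894477078206222 58.54348003864288
```

```bash
python3 -m pendant '[[[0,0,0],[0,0,-0.006],0],[[0,0,0],[-0.012,0.022,0],0],[[0,0,0],[-0.012,0.022,0],0],[[0,0,0],[-0.012,0.022,0],0],[[0,0,0],[-0.011,0.022,0],0],[[0,0,0],[0,0,0],0],[[0,0,0],[0,0,0],0]]';python3 - <<'E'
from h import *
import cv2
p=[.5955,-.0741,.26]
go(w(p,[[0,.03,.155]])[0],.75)
im=robot.capture("wrist");cv2.imwrite("pics/w2.png",im[:,:,::-1]);c=robot.calibration("wrist")
print("mark",proj(c,w(p,[[-.04,.012,.125],[.04,.012,.125]])).round(0).tolist())
E
```

```text
time_s: 4.37
position: [0.59, -0.0456, 0.1556]
ee_rot: [0.001, 0.931, 0.365, 0.001]
wrist_force: [5.1, -0.8, 0.9]
opening: 0.186
grip_force: 59.6
t 4.3667 pos [ 0.59   -0.0456  0.1556] toolz [ 0.003 -0.001 -1.   ] yaw 0.748 j [-0.16  0.15  1.6  -0.    1.38  0.66]
shift [-0.005 -0.007  0.003] turn z -0.002 F [ 5.1 -0.8  0.9]
mark [[251.0, 290.0], [316.0, 185.0]]
```

View pics/w2.png

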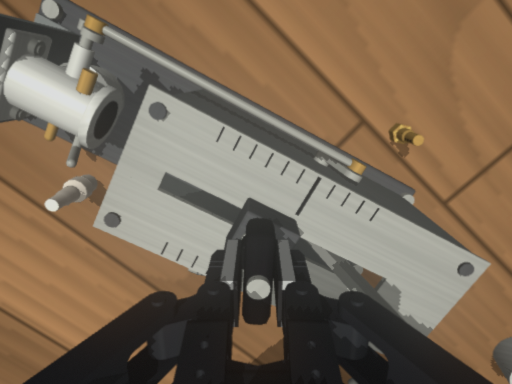

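The block's +x corner is now near (300,213) and the long mark starts at (298,214), so the face is close to the mark. I'll zoom in and fit it.

Run:
```python
from h import *
import cv2
im=cv2.imread("pics/w2.png");cv2.imwrite("pics/w2c.png",cv2.resize(im[165:245,220:400],None,fx=4.4,fy=4.4,interpolation=cv2.INTER_CUBIC))
c=robot.calibration("wrist")
K=np.array([[45,115,125],[-45,115,125],[45,-110,125]])/1e3
s=np.array([[149,85],[94.5,225.5],[489,265]])
r=least_squares(lambda p:(proj(c,w(p,K))-s).ravel(),[.595,-.074,.267]);p=r.x;print(p.round(4),r.fun.round(1))
for y in(.009,.012,.015): print(y,"plate mark",((proj(c,w(p,[[.018,y,.125],[.038,y,.125]]))-[220,165])*4.4).round(0).tolist(),"block corner bot/top, top back",((proj(c,w(p,[[.015,y,.125],[.015,y,.147],[.015,y+.032,.147]]))-[220,165])*4.4).round(0).tolist())
```

```text
[ 0.5965 -0.0734  0.2565] [ 1.   0.1 -1.7  0.5  0.5 -0.3]
0.009 plate mark [[357.0, 228.0], [436.0, 103.0]] block corner bot/top, top back [[346.0, 246.0], [368.0, 323.0], [132.0, 207.0]]
0.012 plate mark [[338.0, 218.0], [416.0, 93.0]] block corner bot/top, top back [[326.0, 237.0], [347.0, 313.0], [109.0, 196.0]]
0.015 plate mark [[318.0, 209.0], [396.0, 83.0]] block corner bot/top, top back [[307.0, 227.0], [325.0, 302.0], [86.0, 185.0]]
```

View pics/w2c.png

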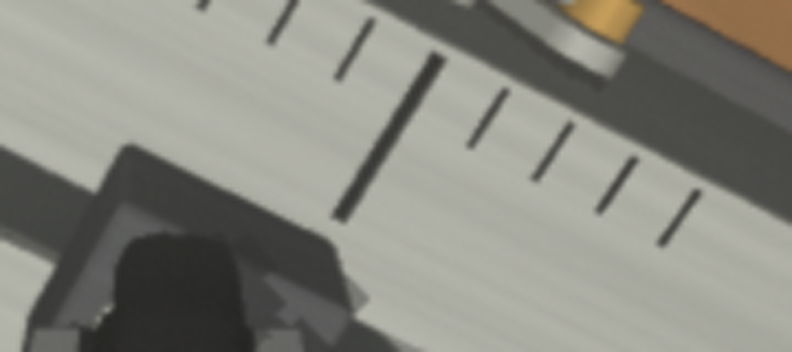

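Grip pose and picture agree that the block is about 1.5 mm past the mark: its bottom corner (333,240) lies to the right of the mark line through (340,217) and (437,57). I'll move it back 1.5 mm, then tighten.

```bash
python3 -m pendant '[[[0,0,0],[0.003,-0.006,0],0],[[0,0,0],[0,0,0],0],[[0,0,0],[0,0,0],0]]';python3 -m pendant '[[[0,0,0.08],[0,0,0],0],[[0,0,0.08],[0,0,0],0],[[0,0,0.08],[0,0,0],0],[[0,0,0],[0,0,0],0]]';python3 - <<'E'
from h import *
import cv2
p=[.5965,-.0734,.2565]
go(w(p,[[0,.03,.155]])[0],.75);print(robot.observe()["ft_torque"].round(2))
im=robot.capture("wrist");cv2.imwrite("pics/w3.png",cv2.resize(im[120:300,200:440,::-1],None,fx=3.3,fy=3.3,interpolation=cv2.INTER_CUBIC));c=robot.calibration("wrist")
for y in(.012,): print(y,"plate mark",((proj(c,w(p,[[.018,y,.125],[.038,y,.125]]))-[200,120])*3.3).round(0).tolist(),"block corner bot/top, bot back",((proj(c,w(p,[[.015,y,.125],[.015,y,.147],[.015,y+.032,.125]]))-[200,120])*3.3).round(0).tolist())
E
```

```text
time_s: 4.67
position: [0.5894, -0.0436, 0.1556]
ee_rot: [0.001, 0.931, 0.365, 0.001]
wrist_force: [5.9, 0.6, 1.2]
opening: 0.182
grip_force: 59.6
time_s: 5.0
position: [0.5892, -0.0434, 0.1556]
ee_rot: [0.001, 0.97, 0.244, 0.001]
wrist_force: [6.2, 0.0, 2.4]
opening: 0.184
grip_force: 59.8
t 5.0 pos [ 0.5892 -0.0434  0.1556] toolz [ 0.003 -0.    -1.   ] yaw 0.493 j [-0.16  0.15  1.61  0.    1.38  0.92]
shift [-0.003  0.003  0.002] turn z -0.246 F [6.2 0.  2.4]
[ 0.08 -0.87 -0.05]
0.012 plate mark [[317.0, 286.0], [349.0, 180.0]] block corner bot/top, bot back [[312.0, 301.0], [328.0, 356.0], [136.0, 261.0]]
```

View pics/w3.png

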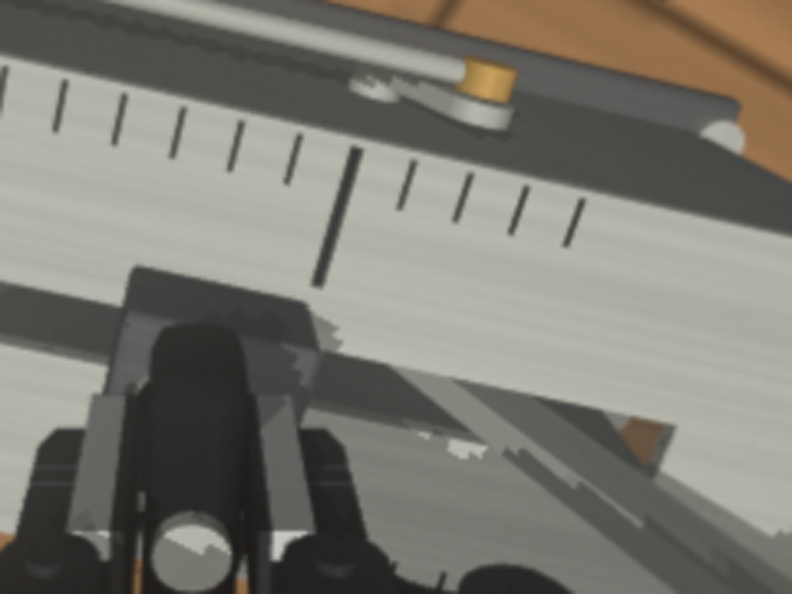

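The mark line, (357,150) to (318,285), extended to row 301 gives x≈313. The block corner shows at about (308,303), rounded, and its back corner at (135,266) against (136,261) predicted. The face is on the mark to within about half a millimetre, so I'll tighten fully.

```bash
python3 -m pendant '[[[0,0,0.09],[0,0,0],0],[[0,0,0.09],[0,0,0],0],[[0,0,0.09],[0,0,0],0],[[0,0,0.09],[0,0,0],0],[[0,0,0.09],[0,0,0],0],[[0,0,0.09],[0,0,0],0],[[0,0,0.09],[0,0,0],0],[[0,0,0.09],[0,0,0],0],[[0,0,0.09],[0,0,0],0],[[0,0,0.06],[0,0,0],0],[[0,0,0],[0,0,0],0],[[0,0,0],[0,0,0],0]]';python3 - <<'E'
from h import *
p=[.5965,-.0734,.2565]
go(w(p,[[0,.03,.155]])[0],.2565+.65-1.35);print(robot.observe()["ft_torque"].round(2))
E
```

```text
time_s: 6.05
position: [0.5893, -0.0426, 0.1559]
ee_rot: [-0.0, 0.979, -0.204, 0.001]
wrist_force: [4.6, 3.9, 5.7]
opening: 0.189
grip_force: 60.0
t 6.05 pos [ 0.5893 -0.0426  0.1559] toolz [ 0.003  0.    -1.   ] yaw -0.411 j [-0.16  0.15  1.61  0.    1.38  1.82]
shift [0.001 0.007 0.003] turn z 0.031 F [4.6 3.9 5.7]
[ 0.58 -0.84  0.13]
```

```bash
python3 -m pendant '[[[0,0,0.03],[0,0,0],0],[[0,0,0.03],[0,0,0],0],[[0,0,0.03],[0,0,0],0],[[0,0,0],[0,0,0],0],[[0,0,0],[0,0,0],0]]';python3 - <<'E'
from h import *
p=[.5965,-.0734,.2565]
go(w(p,[[0,.03,.155]])[0],.2565+.65-1.35);print(robot.observe()["ft_torque"].round(2))
E
```

```text
time_s: 6.47
position: [0.5893, -0.0425, 0.1559]
ee_rot: [-0.001, 0.968, -0.249, 0.001]
wrist_force: [4.9, 3.8, 4.0]
opening: 0.18
grip_force: 60.0
t 6.4667 pos [ 0.5893 -0.0425  0.1559] toolz [ 0.003  0.    -1.   ] yaw -0.504 j [-0.16  0.15  1.61  0.    1.38  1.92]
shift [0.002 0.007 0.003] turn z -0.058 F [4.9 3.8 4. ]
[ 0.64 -0.87  0.69]
```

The torque rose to 0.69 N m, so the knob is on its end stop. I'll release, rise and check.

```bash
python3 -m pendant '[[[0,0,0],[0,0,0],40],[[0,0,0],[0,0,0],40],[[0,0,0],[0,0,0],40],[[0,0,0],[0,0,-0.05],40],[[0,0,0],[0,0,-0.1],40],[[0,0,0],[0,0,-0.12],40],[[0,0,0],[0,0,-0.12],40],[[0,0,0],[0,0,-0.12],40],[[0,0,0],[0,0,-0.07],40],[[0,0,0],[0,0,0],40]]';python3 - <<'E'
from h import *
import cv2
p=[.5965,-.0734,.2565]
go(w(p,[[0,.03,.155]])[0],.2565)
im=robot.capture("wrist");cv2.imwrite("pics/w4.png",cv2.resize(im[100:280,160:400,::-1],None,fx=3.3,fy=3.3,interpolation=cv2.INTER_CUBIC));c=robot.calibration("wrist")
f=lambda P:((proj(c,w(p,P))-[160,100])*3.3).round(0).tolist()
print("mark",f([[-.038,.012,.125],[-.018,.012,.125],[.018,.012,.125],[.038,.012,.125]]),"block front bot/top",f([[.015,.012,.125],[.015,.012,.147],[-.015,.012,.125],[-.015,.012,.147]]))
for a in(-.7,-.5): print(a,f([[.023*np.cos(a)*g,.03+.023*np.sin(a)*g,.182] for g in(1,-1)]))
E
```

```text
time_s: 7.3
position: [0.5899, -0.0432, 0.3066]
ee_rot: [-0.0, 0.968, -0.251, 0.004]
wrist_force: [-0.2, -0.5, 1.1]
opening: 0.469
grip_force: 0.0
t 7.3 pos [ 0.5899 -0.0432  0.3066] toolz [ 0.009 -0.002 -1.   ] yaw -0.508 j [-0.16  0.08  1.41 -0.    1.65  1.92]
shift [-0.006  0.008  0.606] turn z -0.73 F [-0.2 -0.5  1.1]
mark [[447.0, 259.0], [405.0, 215.0], [325.0, 132.0], [279.0, 84.0]] block front bot/top [[332.0, 139.0], [332.0, 153.0], [398.0, 208.0], [403.0, 227.0]]
-0.7 [[317.0, 182.0], [329.0, 349.0]]
-0.5 [[300.0, 184.0], [346.0, 347.0]]
```

View pics/w4.png

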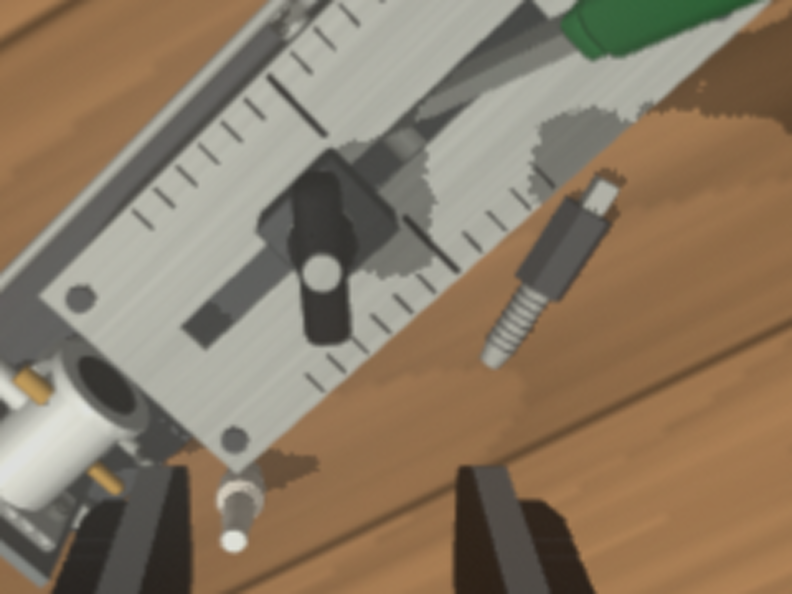

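The block's face runs parallel to the mark line from (325,135) to (405,217), within about 1 mm, and the wing is at its tight angle. One intensity profile of the face's foot will settle the offset.

Run:
```python
from h import *
import cv2
c=robot.calibration("wrist");im=cv2.cvtColor(robot.capture("wrist"),cv2.COLOR_RGB2GRAY).astype(np.float32)
p=[.5965,-.0734,.2565]
ys=np.arange(.004,.0201,.001)
for x in(.036,.03,.024,-.024,-.03,.013,.011,.009,-.009,-.011,-.013):
    m=proj(c,w(p,[[x,y,.125] for y in ys])).astype(np.float32)
    print(x,cv2.remap(im,m[:,:1],m[:,1:],cv2.INTER_LINEAR).ravel().astype(int).tolist())
```

```text
0.036 [172, 179, 179, 180, 180, 179, 176, 147, 90, 92, 144, 177, 180, 181, 180, 181, 180]
0.03 [173, 173, 173, 173, 173, 173, 170, 145, 92, 85, 136, 169, 174, 175, 175, 175, 175]
0.024 [177, 176, 177, 177, 177, 176, 173, 153, 94, 90, 139, 171, 177, 177, 177, 177, 177]
-0.024 [169, 168, 164, 139, 124, 117, 113, 95, 66, 67, 96, 111, 114, 114, 114, 114, 114]
-0.03 [172, 173, 172, 173, 172, 172, 168, 137, 84, 72, 99, 114, 116, 116, 116, 116, 116]
0.013 [172, 172, 172, 170, 169, 164, 156, 148, 137, 121, 79, 64, 62, 64, 65, 66, 65]
0.011 [173, 172, 168, 145, 125, 119, 118, 116, 114, 98, 73, 62, 65, 69, 71, 71, 69]
0.009 [167, 157, 149, 125, 120, 119, 119, 119, 116, 102, 73, 63, 66, 71, 71, 67, 56]
-0.009 [118, 118, 119, 118, 118, 118, 118, 118, 115, 98, 70, 60, 64, 69, 70, 71, 71]
-0.011 [119, 119, 119, 119, 119, 119, 119, 118, 116, 97, 70, 60, 64, 69, 71, 71, 71]
-0.013 [116, 116, 116, 116, 116, 116, 116, 116, 112, 94, 67, 60, 64, 69, 70, 70, 70]
```

The mark is centred at y≈12.5 mm in the profile and the face foot is at about 13.3 mm, so the face lies within the thickness of the mark and the clamp is on its end stop. Next is the lever: shut the fingers, go over it and come down behind it.

```bash
python3 -m pendant '[[[0,0,-0.1],[0,0,0],0],[[0,0,-0.1],[0,0,0],0],[[0,0,-0.1],[0,0,0],0],[[0,0,-0.1],[0,0,0],0],[[0,0,-0.1],[0,0,0],0],[[0,0,-0.1],[0,0,0],0],[[0,0,-0.1],[0,0,0],0],[[0,0,-0.03],[0,0,0],0]]';python3 - <<'E'
from h import *
p=[.5965,-.0734,.2565]
go(w(p,[[0,-.148,.307]])[0],.2565)
print(robot.observe()["opening"])
E
```

```text
time_s: 8.07
position: [0.587, -0.0426, 0.2975]
ee_rot: [-0.0, 0.991, 0.131, -0.002]
wrist_force: [-0.2, -0.3, -0.3]
opening: 0.002
grip_force: 0.0
t 8.0667 pos [ 0.587  -0.0426  0.2975] toolz [-0.004  0.    -1.   ] yaw 0.263 j [-0.16  0.08  1.42 -0.    1.64  1.15]
shift [ 0.001  0.721 -0.039] turn z 0.006 F [-0.2 -0.3 -0.3]
0.002271491655505241
```

```bash
python3 -m pendant '[[[0,0,0],[0,0.1,-0.03],0],[[0,0,0],[0,0.125,0],0],[[0,0,0],[0,0.125,0],0],[[0,0,0],[0,0.125,0],0],[[0,0,0],[0,0.125,0],0],[[0,0,0],[0,0.12,0],0],[[0,0,0],[0,0,0.08],0],[[0,0,0],[0,0,0.12],0],[[0,0,0],[0,0,0.1],0],[[0,0,0],[0,0,0.05],0],[[0,0,0],[0,0,0],0]]';python3 - <<'E'
from h import *
import cv2
p=[.5965,-.0734,.2565]
go(w(p,[[0,-.128,.217]])[0],.2565)
im=robot.capture("scene");cv2.imwrite("pics/s5.png",cv2.resize(im[100:250,130:330,::-1],None,fx=3.8,fy=3.8,interpolation=cv2.INTER_CUBIC))
E
```

```text
time_s: 8.98
position: [0.6307, -0.2156, 0.2133]
ee_rot: [-0.003, 0.992, 0.128, -0.004]
wrist_force: [-0.1, 0.6, -0.1]
opening: -0.002
grip_force: 0.0
t 8.9833 pos [ 0.6307 -0.2156  0.2133] toolz [-0.009  0.004 -1.   ] yaw 0.256 j [-0.41  0.33  1.29 -0.    1.53  0.91]
shift [ 0.012 -0.073 -0.015] turn z -0.0 F [-0.1  0.6 -0.1]
```

View pics/s5.png

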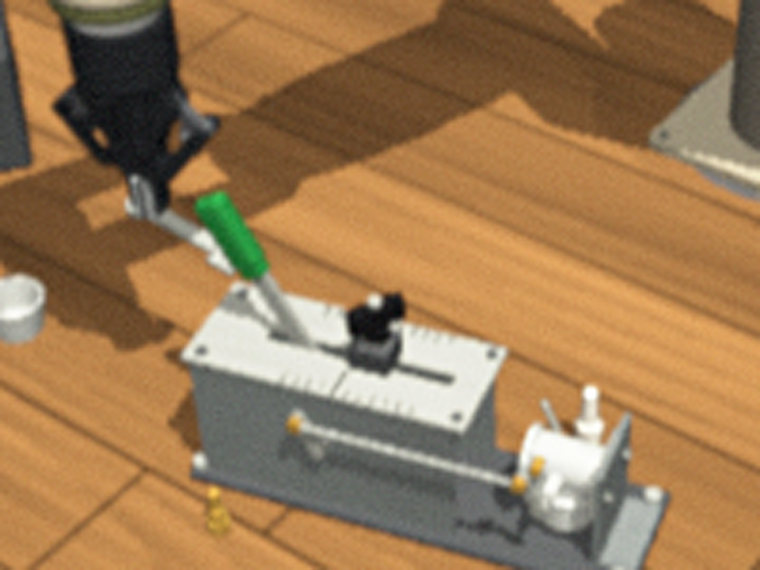

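The fingers stand behind the grip; their tips are at about (140,200) and the grip top is at (212,205). The finger linkage bulges sideways at (215,125) towards the lever, so I'll turn the tool 90° and let the flat side of the fingers push instead.

```bash
python3 -m pendant '[[[0,0,-0.115],[0,0,0],0],[[0,0,-0.115],[0,0,0],0],[[0,0,-0.115],[0,0,0],0],[[0,0,-0.115],[0,0,0],0],[[0,0,-0.115],[0,0,0],0],[[0,0,-0.115],[0,0,0],0],[[0,0,-0.115],[0,0,0],0],[[0,0,-0.115],[0,0,0],0],[[0,0,-0.115],[0,0,0],0],[[0,0,-0.115],[0,0,0],0],[[0,0,-0.115],[0,0,0],0],[[0,0,-0.115],[0,0,0],0]]';python3 -m pendant '[[[0,0,-0.06],[0,0,0],0],[[0,0,-0.06],[0,0,0],0],[[0,0,0],[0,0,0],0]]';python3 - <<'E'
from h import *
p=[.5965,-.0734,.2565]
go(w(p,[[0,-.118,.226]])[0],.2565+np.pi/2)
E
```

```text
time_s: 10.03
position: [0.6346, -0.2169, 0.2225]
ee_rot: [0.002, 0.657, 0.754, 0.001]
wrist_force: [0.9, 0.1, -0.4]
opening: -0.0
grip_force: 0.0
time_s: 10.28
position: [0.6346, -0.2169, 0.2222]
ee_rot: [0.002, 0.61, 0.793, 0.0]
wrist_force: [-0.2, -0.2, -0.3]
opening: 0.002
grip_force: 0.0
t 10.2833 pos [ 0.6346 -0.2169  0.2222] toolz [ 0.003 -0.001 -1.   ] yaw 1.831 j [-0.41  0.32  1.29 -0.    1.53 -0.67]
shift [ 0.122 -0.001 -0.015] turn z 0.003 F [-0.2 -0.2 -0.3]
```

```bash
python3 -m pendant '[[[0,0,0],[0.04,0,-0.014],0],[[0,0,0],[0.04,0,0],0],[[0,0,0],[0.04,0,0],0],[[0,0,0],[0.04,0,0],0],[[0,0,0],[0.04,0,0],0],[[0,0,0],[0.04,0,0],0],[[0,0,0],[0.04,0,0],0],[[0,0,0],[0.04,0,0],0],[[0,0,0],[0.04,0,0],0],[[0,0,0],[0.04,0,0],0],[[0,0,0],[0,0,0],0]]';python3 - <<'E'
from h import *
p=[.5965,-.0734,.2565]
go(w(p,[[0,-.014,.226]])[0],.2565+np.pi/2)
E
```

```text
time_s: 11.2
position: [0.6095, -0.1199, 0.2268]
ee_rot: [0.004, 0.611, 0.792, 0.0]
wrist_force: [1.5, -9.4, 9.5]
opening: 0.002
grip_force: 3.8
t 11.2 pos [ 0.6095 -0.1199  0.2268] toolz [ 0.006 -0.004 -1.   ] yaw 1.827 j [-0.28  0.18  1.44 -0.    1.51 -0.53]
shift [ 0.137 -0.003  0.003] turn z -0.001 F [ 1.5 -9.4  9.5]
```

```bash
python3 -m pendant '[[[0,0,0],[0.025,0,0],0],[[0,0,0],[0.025,0,0],0],[[0,0,0],[0.025,0,0],0],[[0,0,0],[0.02,0,0],0],[[0,0,0],[0.02,0,0],0],[[0,0,0],[0,0,0],0]]';python3 - <<'E'
from h import *
p=[.5965,-.0734,.2565]
go(w(p,[[0,-.014,.226]])[0],.2565+np.pi/2)
E
```

```text
time_s: 11.7
position: [0.6036, -0.0936, 0.2296]
ee_rot: [0.006, 0.611, 0.791, 0.001]
wrist_force: [3.0, -9.5, 19.3]
opening: -0.002
grip_force: 2.9
t 11.7 pos [ 0.6036 -0.0936  0.2296] toolz [ 0.011 -0.006 -1.   ] yaw 1.826 j [-0.24  0.15  1.47 -0.    1.51 -0.49]
shift [ 0.029 -0.007  0.014] turn z -0.001 F [ 3.  -9.5 19.3]
```

```bash
python3 -m pendant '[[[0,0,0],[0,0,-0.025],0],[[0,0,0],[0,0,-0.025],0],[[0,0,0],[0,0,0],0]]';python3 - <<'E'
from h import *
import cv2
p=[.5965,-.0734,.2565]
go(w(p,[[0,-.014,.226]])[0],.2565+np.pi/2)
im=robot.capture("scene");cv2.imwrite("pics/s6.png",cv2.resize(im[90:240,140:340,::-1],None,fx=3.8,fy=3.8,interpolation=cv2.INTER_CUBIC))
E
```

```text
time_s: 11.95
position: [0.6013, -0.0934, 0.2371]
ee_rot: [0.002, 0.612, 0.791, -0.001]
wrist_force: [1.5, -9.6, 5.2]
opening: 0.003
grip_force: 5.0
t 11.95 pos [ 0.6013 -0.0934  0.2371] toolz [ 0.002 -0.004 -1.   ] yaw 1.826 j [-0.24  0.15  1.46 -0.    1.53 -0.49]
shift [0.026 0.002 0.044] turn z -0.002 F [ 1.5 -9.6  5.2]
```

View pics/s6.png

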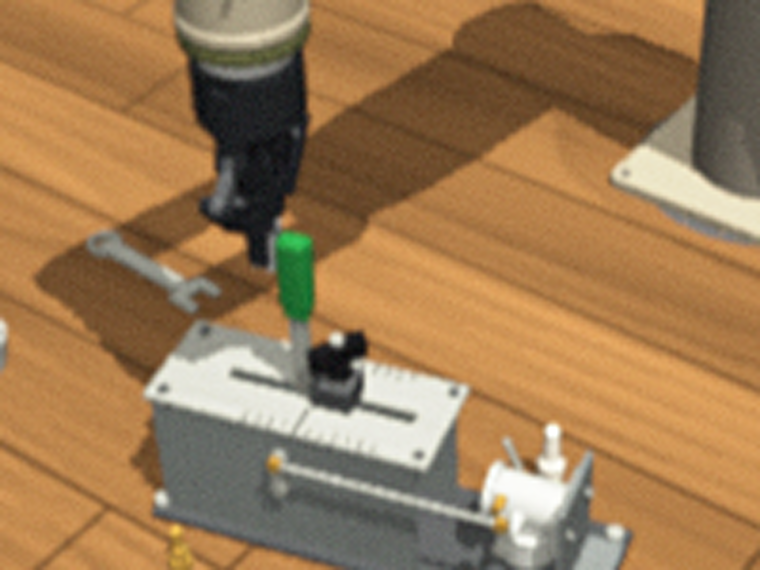

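The lever is now nearly upright, with the grip at (295,275) and the fingers flat behind it. The 9.6 N matches the spring alone, so it isn't on the stop yet. I'll push on gently.

```bash
for i in 1; do python3 -m pendant '[[[0,0,0],[0.01,0,-0.002],0],[[0,0,0],[0.01,0,0],0],[[0,0,0],[0.005,0,0],0],[[0,0,0],[0,0,0],0],[[0,0,0],[0,0,0],0]]'; done;python3 - <<'E'
from h import *
p=[.5965,-.0734,.2565]
go(w(p,[[0,-.013,.24]])[0],.2565+np.pi/2)
E
```

```text
time_s: 12.42
position: [0.5997, -0.0875, 0.2374]
ee_rot: [0.002, 0.612, 0.791, -0.001]
wrist_force: [0.8, -9.9, 2.4]
opening: -0.002
grip_force: 5.1
t 12.4167 pos [ 0.5997 -0.0875  0.2374] toolz [ 0.003 -0.004 -1.   ] yaw 1.825 j [-0.23  0.14  1.47 -0.    1.53 -0.48]
shift [ 0.006  0.002 -0.01 ] turn z -0.002 F [ 0.8 -9.9  2.4]
```

```bash
python3 -m pendant '[[[0,0,0],[0.008,0,0],0],[[0,0,0],[0.008,0,0],0],[[0,0,0],[0,0,0],0],[[0,0,0],[0,0,0],0]]'; python3 -m pendant '[[[0,0,0],[0.006,0,0],0],[[0,0,0],[0.006,0,0],0],[[0,0,0],[0,0,0],0],[[0,0,0],[0,0,0],0]]'
```

```text
time_s: 12.75
position: [0.5987, -0.0839, 0.2375]
ee_rot: [0.002, 0.612, 0.791, -0.001]
wrist_force: [0.9, -11.7, 2.1]
opening: 0.001
grip_force: 5.6
time_s: 13.08
position: [0.5984, -0.0826, 0.2376]
ee_rot: [0.004, 0.612, 0.791, -0.002]
wrist_force: [4.2, -17.8, -0.1]
opening: -0.002
grip_force: 8.8
```

```bash
python3 -m pendant '[[[0,0,0],[0.005,0,0],0],[[0,0,0],[0,0,0],0],[[0,0,0],[0,0,0],0],[[0,0,0],[0,0,0],0],[[0,0,0],[0,0,0],0],[[0,0,0],[0,0,0],0]]'; python3 -m pendant '[[[0,0,0],[0,0,0],0],[[0,0,0],[0,0,0],0],[[0,0,0],[0,0,0],0],[[0,0,0],[0,0,0],0],[[0,0,0],[0,0,0],0],[[0,0,0],[0,0,0],0]]'
python3 - <<'E'
from h import *
import cv2
im=robot.capture("scene");cv2.imwrite("pics/s7.png",cv2.resize(im[120:220,170:290,::-1],None,fx=6,fy=6,interpolation=cv2.INTER_CUBIC))
E
```

```text
time_s: 13.58
position: [0.5982, -0.0822, 0.2376]
ee_rot: [0.004, 0.612, 0.791, -0.002]
wrist_force: [4.2, -20.8, 0.5]
opening: 0.003
grip_force: 10.3
time_s: 14.08
position: [0.5982, -0.0822, 0.2376]
ee_rot: [0.004, 0.612, 0.791, -0.002]
wrist_force: [4.6, -19.9, 1.0]
opening: -0.001
grip_force: 10.3
```

View pics/s7.png

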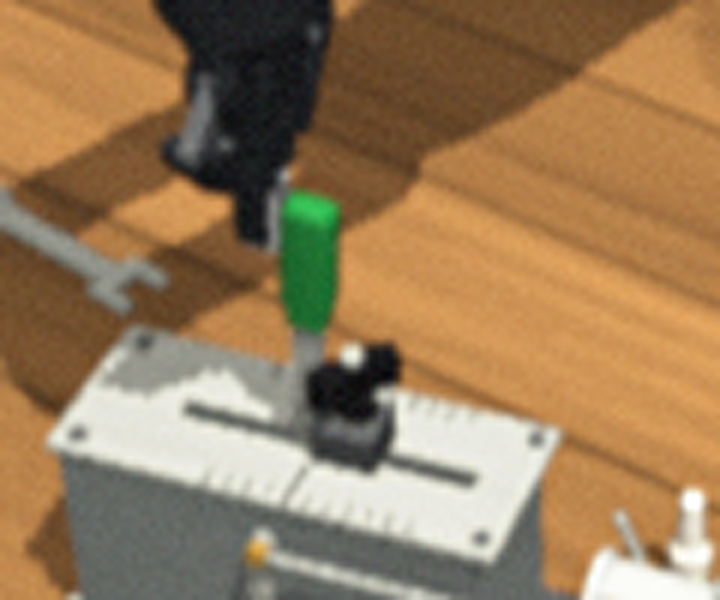

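The blade at (305,400) bears on the block at (350,430), the block is still at the long mark, and the 20 N push holds steady against a spring of about 10 N. I'm handing in while holding.

```bash
python3 -c "
from bench import robot
print(robot.hand_in())"
```

```text
the job is handed in; nothing more can be done
None
```

The stop is clamped fully tight with its lever face on the long mark (about 0.9 mm off the mark's centre, within its thickness), and I handed the job in with the fingers still holding the lever firmly against it at about 20 N.

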